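# Pop open the sample port of the bench reader

## Robot

A 7-joint arm with a two-finger parallel gripper is mounted at the origin on a cart in front of the work surface, level with it; the furniture and walls round the work are solid. World frame = base frame: x ahead of the robot, y to its left, z up, the work surface at z = 0. Lengths are in mm, angles in rad, forces in N, time in s.
With the tool pointing down it reaches from about 400 to 850 mm from the base axis. Payload 10.4 kg.
Tool frame: the origin (TCP) lies midway between the tips of the shut fingers; the grasp point (between the pads) lies 19 mm behind it; z points along the fingers, y is the line along which they close (so a half turn about z gives the same grasp; the last joint's range is limited). The gripper opens to 87 mm and grips with 3 to 60 N. Pads are 19 mm wide; open, the fingers measure 117 mm over their backs; the gripper's body (75 mm by 190 mm) begins 51 mm behind the grasp point.
Start: joints at [-1.372, 0.332, -0.065, 1.46, 0.022, 1.35, -0.088], TCP at [137.476, 609.715, 222.576] pointing down, gripper open.
Joint ranges: [-2.6, 2.6], [-0.5, 2.12], [-1.47, 1.34], [0.16, 2.42], [-1.27, 4.41], [0.06, 2.06], [-2.6, 2.6]. Speed limits (rad/s): [2.22, 2.22, 2.79, 2.79, 3.14, 3.14, 3.14].

## Interface

Orientations are given as a unit quaternion [x, y, z, w].
In Python, from plant import bot, grab_frame, camera_model, workorder, boxes_of, trace gives the robot as it stands. The module is installed in compiled form; this text tells all that it offers.
- The arm moves only by the tool send_rows, never from a script. Its argument "steps" is a list of rows, each a list of 3 entries, a list of its own where there are three numbers: the shift along the tool's x, y, z in m, then the turn, a rotation vector about the tool's x, y, z in rad, then the opening, from -1 (shut) to 1 (fully open). A call has 1 to 12 rows; each row is the pose to reach, as a shift and turn from the pose commanded when the call began, along the tool's axes at that moment; what a row does not reach only later rows make up. A row lasts 1/10 s, in which the tool goes at most 50 mm and 8.59 degrees, less where a joint would pass 70% of its speed; a pose out of reach is approached as far as the arm can. A call with a gripper value outside its range is refused whole. The fingers move at their own pace and stop on an object; the grip force is fixed at half the most. Time passes only in rows, so rows that repeat a pose let the fingers close. It gives the time, the measured TCP pose, the force, the opening and the grip force at its end, in the units of the state.
- bot.get_state(): the state, without advancing time (a new reading comes with each control period).
- grab_frame(name): name is "side" or "top" or "wrist"; returns (picture, depth): 400x640x3 uint8, red, green, blue; 400x640 float32, mm along the optical axis (not along the pixel's ray), 0 where there is no reading.
- camera_model(name): a dict with "fovy" (degrees; the focal length in pixels is half the picture's height over the tangent of half this angle, whatever the lens; pixels are square), "cx", "cy" (the principal point, pixels), "D" ([k1, k2, p1, p2, k3] as OpenCV has them; the pictures are not rectified), "position" and "orientation" of the camera in the world. Camera axes: x right, y up, looking along -z (the intrinsics and any distortion apply to the point x, -y, -z); pixel columns grow to the right and rows downward; lengths in mm; the calibration is good to about 2 mm. A picture is of the moment at which its call begins: read the wrist's pose just before it. camera_model takes no time and is no camera call; for the wrist camera it gives the pose at the moment of the call.
- workorder.finish_job(): hands the job in; it is judged then, once.
Trained networks look in the newest picture that a camera, given by its name, has taken for a name from the list of things; names that differ only in an ending like _2 or _b are one class to them, and where a whole thing is asked for, a point or a joint stands for the part that bears it (a point fixed in the world has none). Each returns a list of dicts, best first, with "p" (0 to 1); they miss things now and then, are a little off and sometimes report something else, mostly with a low value. They report only what shows in the picture. A call takes as long as a camera call.
- boxes_of(thing, camera): "centre" ([x, y, z] in mm, in world coordinates, good to about 4 mm: the middle of the surface that is visible of it).
- trace(thing, camera): "mask" (400x640 bool, what is visible of it).
The state is a dict: "t": time; "q": joint angles; "joint_velocities": joint speeds; "tau": joint torques, N m; "tool_pos": TCP position; "orientation": TCP orientation; "ft_force": force on the tool from outside, world axes, zero at the start; "moment": the same for the moment, N m; "opening": finger opening in mm; "grasp_force": force on a finger pad.
Only numpy, scipy, OpenCV 4.12 (cv2) and the standard library are available. Lean on these libraries where they do the work, as an engineer would, in place of code of your own. Each camera call takes 0.05 s, during which the arm holds its last target. There are 200 camera calls.

## Task

Open the sample port of the bench reader: it is the narrower of the two hatches. Push its locking bolt back until it stops, then press the hatch's ribbed front down once, as far as it goes, let go and let it pop up by itself, and leave it standing open. Do not push it down again once it is open, leave the wider hatch bolted and shut, and do not disturb the vials and other things that stand around.

Things in the scene. Friction and masses are not known exactly. Their poses are not given: they have to be found in the camera images.
- port: Reader module with the narrow hatch: fixed white box 150 x 160 x 70 mm (x, y, z) in the left or right half of a grey base plate that is placed and turned anew each time. Origin: centre of its underside, 12 mm above the worktop; x points from its front to its back. The hatch, 110 x 60 mm, lies flush in its top (z = 70 mm) from x = -60 to +50, y = -50 to +10 mm, hinged at its back edge.
- bay: The other reader module, alike but with a wide hatch (92 mm) and its own bolt. To be left alone, shut and bolted. Same size, axes and origin as port.
- port_hatch (a joint): Angle of the narrow hatch, rad: about 0 shut, 0.90 fully open, about -0.085 pressed to the stop. A push-push latch holds it shut. Pressed beyond about -0.06 (5 mm down at the ribs) and released, it springs open by itself in about 1 s and stays; if pressed down again, it latches shut. Pressing takes about 2 to 3 N until the stop, where the force rises.
- port_pad (a point): Point on the top face of the narrow hatch amid its ribs, on its centre line, 26 mm behind its front edge and 84 mm in front of the hinge: the place to press. It moves with the hatch.
- port_edge (a point): Middle of the front edge of the narrow hatch, on its top face; it moves with the hatch.
- port_bolt (a joint): Travel of the narrow hatch's locking bolt, m: 0 to 0.003 at the start (its tongue lies over an ear on the hatch's side and holds it down), 0.020 at its stop, slid towards the module's back (+x). About 1.2 N of friction; it stays where it is left. The hatch is free from about 0.013 on.
- port_knob (a point): Centre of the top of the bolt's black knob, beside the hatch on the module's +y side. The knob is a block 12 x 20 mm (x, y), its top 20 mm above the module's top. The module's top in front of the knob is clear for 30 mm or more, so a fingertip can be lowered there and pushed back. It moves with the bolt.
- bay_hatch (a joint): Angle of the wide hatch, rad, 0 shut. Leave it shut.
- bay_bolt (a joint): Travel of the wide hatch's bolt, m, 0 to 0.003 at the start. Leave it.
- vial_a: Loose capped vial, 23 mm across, 42 mm high, standing on the base plate's front ledge, left; origin at the centre of its underside. Leave it alone.
- vial_b: Another such vial in the middle of the ledge. Leave it alone.
- vial_c: Another such vial at the right of the ledge. Leave it alone.
- beaker: Loose small glass beaker, 45 mm across, 55 mm high, standing on the worktop to the left. Leave it alone.
- film: Loose roll of white film, 55 mm across, 100 mm high, standing on end on the worktop to the left. Leave it alone.

How it is judged (in metres and radians):
On the way, in this order (a step that is already met when the one before it is completed fails the run):
1. the bolt of the narrow hatch is slid back while the hatch is still shut (value of joint port_bolt above 0.015 m and value of joint port_hatch between -0.03 and 0.02 rad), for 0.1 s.
2. the narrow hatch is pressed down below flush (value of joint port_hatch below -0.05 rad), for 0.05 s.
3. the hatch has popped open and stands open untouched (value of joint port_hatch above 0.8 rad and contact force between each of the fingers, the arm and port below 0.3 N), for 0.5 s.
At the end, for the whole second after the job is handed in: The narrow hatch stands open by itself (above 0.8 rad) and at rest, its bolt still back (above 13 mm of its 20 mm travel), the wide hatch shut (within 0.02 rad) and its bolt forward (under 6 mm) (value of joint port_hatch above 0.8 rad and velocity of joint port_hatch between -0.05 and 0.05 rad/s and value of joint port_bolt above 0.013 m and value of joint bay_hatch between -0.02 and 0.02 rad and value of joint bay_bolt below 0.006 m); the robot touches nothing.
It fails at once if the hatch was pushed or handled after it had popped open (value of joint port_hatch above 0.8 rad and contact force between any of the fingers, the arm and port_hatch above 1.5 N).
It fails at once if the wide hatch or its bolt was worked (value of joint bay_hatch above 0.03 rad or value of joint bay_hatch below -0.03 rad or value of joint bay_bolt above 0.008 m).
It fails at once if a bystander was moved, knocked over or lifted (distance of any of vial_a, vial_b, vial_c from where it was at the start of the episode above 0.015 m or distance of any of beaker, film from where it was at the start of the episode above 0.02 m).
It also fails if it takes over 35 s, if anything falls off the work surface, if the arm or the gripper's body presses on something with over 40 N, if the wrist force passes 120 N, or if a joint passes its speed limit or range.

## Working session

There is one attempt and no reset: what is moved stays moved. The work goes in short steps, Python scripts to look and compute and a tool call to move; the robot and the scene stay as the last step left them, time stands still between calls to the robot, and variables do not carry over. Pictures are saved under pics/ and viewed, at most 10 in all, crops included, and the job is handed in when it is done.

Besides the shell and the picture viewer there is one more tool, called after ">>>" as name([rows], argument=value, ...), one row to a line, values as JSON. send_rows: Moves the arm, as the interface text tells. Its arguments: {"type":"object","properties":{"steps":{"type":"array"}},"required":["steps"]}

```bash
mkdir -p pics; cat > h.py <<'E'
import numpy as np, cv2
from scipy.spatial.transform import Rotation as R
from plant import *
def pts(cam,depth,m=None):
    m=m or camera_model(cam); f=200/np.tan(np.radians(m["fovy"])/2)
    K=np.array([[f,0,m["cx"]],[0,f,m["cy"]],[0,0,1]])
    v,u=np.mgrid[0:400,0:640]
    n=cv2.undistortPoints(np.stack([u,v],-1).reshape(-1,1,2).astype(float),K,np.array(m["D"],float)).reshape(400,640,2)
    p=np.dstack([n[...,0]*depth,-n[...,1]*depth,-depth])
    return p@R.from_quat(m["orientation"]).as_matrix().T+np.array(m["position"])
E
python3 - <<'E'
from h import *
s=bot.get_state(); print(s["t"],s["tool_pos"],s["orientation"],s["ft_force"])
ims=[]
for c in ("top","side"):
    im,d=grab_frame(c); np.savez(c+".npz",im=im,P=pts(c,d),d=d); ims.append(im)
    print(c,camera_model(c)["position"])
    for n in ("port_pad","port_knob","bay_bolt","port","bay","port_edge","port_hatch"):
        print(n,[(np.round(b["centre"]),round(b["p"],2)) for b in boxes_of(n,c)[:3]])
cv2.imwrite("pics/a.png",ims[0][...,::-1]);cv2.imwrite("pics/b.png",ims[1][...,::-1])
E
```

```text
0.0 [137.4163934  609.31427824 221.75744196] [ 1.10656504e-01  9.93858469e-01 -6.93480577e-04 -2.22435746e-05] [-0.70975771  0.01958711 -0.59049528]
top [ 435.20556892  -23.02031747 1141.58174721]
port_pad [(array([526., -90.,  79.]), 0.87)]
port_knob [(array([504., -42.,  90.]), 0.63)]
bay_bolt [(array([ 520., -200.,   89.]), 0.67)]
port [(array([529., -66.,  80.]), 0.97)]
bay [(array([ 551., -234.,   84.]), 0.76), (array([ 548., -258.,   80.]), 0.41), (array([530., -87.,  81.]), 0.16)]
port_edge [(array([531., -84.,  84.]), 0.74), (array([416., 210.,  17.]), 0.63)]
port_hatch [(array([526., -83.,  85.]), 0.65)]
side [ -83.16124806 -395.24387104  756.35549056]
port_pad [(array([524., -85.,  78.]), 0.58)]
port_knob []
bay_bolt [(array([ 513., -200.,   95.]), 0.68)]
port [(array([492., -81.,  82.]), 0.85)]
bay [(array([ 513., -250.,   80.]), 0.71)]
port_edge [(array([520., -89.,  85.]), 0.66)]
port_hatch [(array([525., -84.,  86.]), 0.63), (array([397., -12.,  44.]), 0.48)]
```

View pics/a.png

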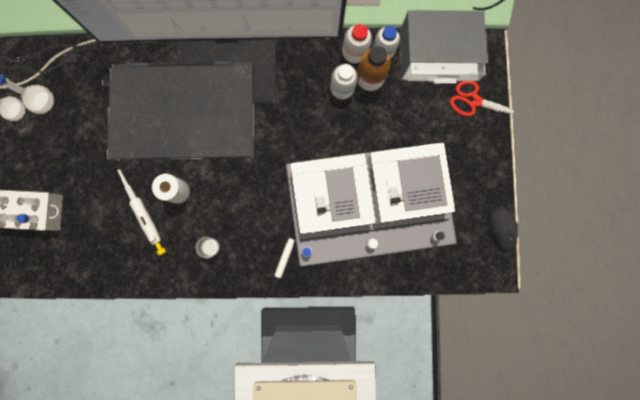

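View pics/b.png

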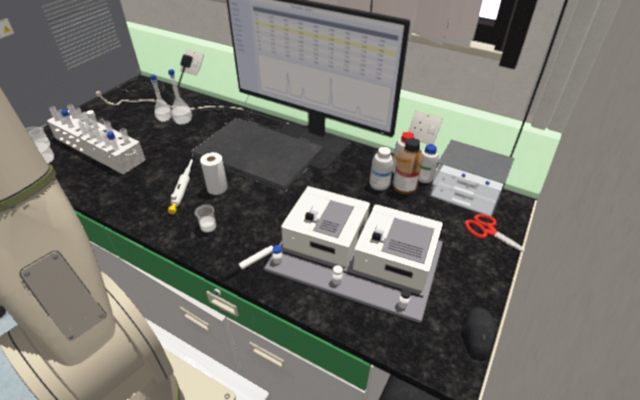

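The left module (top picture about (335,193)) has the narrow hatch, with its knob at (320,205). The bay is on the right, knob at (393,194). The vials stand on the front ledge at (307,253), (372,244) and (438,237).

Next I fit the module pose.

```bash
python3 - <<'E'
from h import *
z=np.load("top.npz"); P=z["P"]; im=z["im"].astype(int)
top=(P[...,2]>72)&(P[...,2]<92)&(P[...,0]>400)&(P[...,0]<700)&(P[...,1]<60)&(P[...,1]>-340)
n,l,st,c=cv2.connectedComponentsWithStats(top.astype(np.uint8))
for i in range(1,n):
    if st[i,4]>500: print(st[i],np.median(P[l==i][:,2]))
r=cv2.minAreaRect(P[top][:,:2].astype(np.float32)); print("both",r,cv2.boxPoints(r).round())
br=im.sum(-1)
def rect(m,name):
    n,l,st,c=cv2.connectedComponentsWithStats(m.astype(np.uint8)); i=1+np.argmax(st[1:,4])
    q=P[l==i]; r=cv2.minAreaRect(q[:,:2].astype(np.float32)); print(name,st[i],r,np.median(q[:,2]))
V,U=np.mgrid[0:400,0:640]
L=(U<372)
rect(top&(br<540)&L&(U>325),"hatch")
for nm,x0,x1 in (("port",300,345),("bay",380,420)):
    k=(P[...,2]>93)&(P[...,2]<115)&(U>x0)&(U<x1)&(V>170)&(V<230); print("knob",nm,k.sum(),P[k].mean(0).round(1),np.argwhere(k).mean(0))
for n in ("port_hatch","port_knob"):
  for b in trace(n,"top")[:1]:
    q=P[b["mask"]]; print(n,b["p"],b["mask"].sum(),np.median(q,0).round(1),cv2.minAreaRect(q[:,:2].astype(np.float32)))
im8=cv2.resize(z["im"][140:275,280:465],None,fx=4,fy=4,interpolation=cv2.INTER_CUBIC); cv2.imwrite("pics/c.png",im8[...,::-1])
E
```

```text
[ 370  143   85   79 5120] 82.6469883027662
[ 292  154   82   79 5032] 82.61845823179374
both ((540.9012451171875, -152.58221435546875), (151.31887817382812, 334.1397705078125), 7.34572696685791) [[ 445.    3.]
 [ 487. -328.]
 [ 637. -309.]
 [ 595.   23.]]
hatch [ 326  167   34   54 1377] ((527.1075439453125, -82.49705505371094), (108.83037567138672, 66.6607894897461), 7.3894877433776855) 82.59489386996529
knob port 59 [493.3 -41.5 101.4] [209.57627119 321.62711864]
knob bay 56 [ 511.4 -196.   102.1] [199.98214286 395.125     ]
port_hatch 0.77 1338 [527.2 -85.4  82.6] ((505.10906982421875, -80.81542205810547), (81.57786560058594, 162.02525329589844), 77.14134216308594)
port_knob 0.57 166 [503.6 -42.4  89.8] ((503.45184326171875, -44.726810455322266), (25.563007354736328, 34.60800552368164), 89.17118072509766)
```

View pics/c.png

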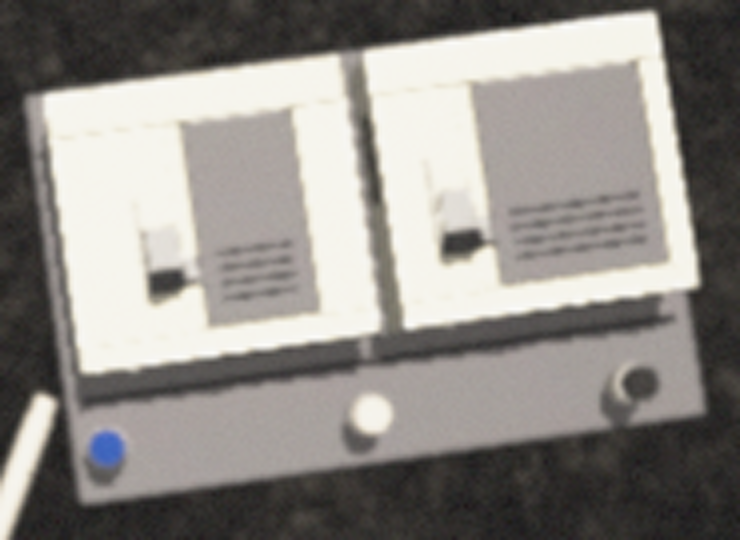

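Fit from the top camera:
- Yaw is 7.35°.
- The port origin is near (529.8, −66.3), with its top at z≈82.
- The knob centre is near (493, −42), and the pad near (499, −90).

These agree with the sizes given, so I move in with the fingers shut.

>>> send_rows([
  [[-0.042, -0.026, 0], [0, 0, -0.05], -1],
  [[-0.084, -0.052, 0], [0, 0, -0.1], -1],
  [[-0.126, -0.078, 0], [0, 0, -0.15], -1],
  [[-0.168, -0.104, 0], [0, 0, -0.2], -1],
  [[-0.21, -0.13, 0], [0, 0, -0.25], -1],
  [[-0.252, -0.156, 0], [0, 0, -0.3], -1],
  [[-0.294, -0.182, 0], [0, 0, -0.35], -1],
  [[-0.336, -0.21, 0], [0, 0, -0.35], -1],
  [[-0.336, -0.21, 0], [0, 0, -0.35], -1],
  [[-0.336, -0.21, 0], [0, 0, -0.35], -1],
])

```text
t: 1.9
tool_pos: [419.8, 330.1, 222.7]
orientation: [-0.063, 0.998, 0.0, 0.0]
ft_force: [0.5, -0.2, 0.4]
opening: 15.0
grasp_force: 0.0
```

>>> send_rows([
  [[0, -0.045, 0], [0, 0, 0], -1],
  [[0, -0.09, 0], [0, 0, 0], -1],
  [[0, -0.135, 0], [0, 0, 0], -1],
  [[0, -0.18, 0], [0, 0, 0], -1],
  [[0, -0.225, 0], [0, 0, 0], -1],
  [[0, -0.27, 0], [0, 0, 0], -1],
  [[-0.001, -0.315, 0], [0, 0, 0], -1],
  [[-0.002, -0.36, 0.02], [0, 0, 0], -1],
  [[-0.002, -0.378, 0.04], [0, 0, 0], -1],
  [[-0.002, -0.378, 0.04], [0, 0, 0], -1],
  [[-0.002, -0.378, 0.04], [0, 0, 0], -1],
])

```text
t: 3.0
tool_pos: [469.3, -42.0, 182.7]
orientation: [-0.065, 0.998, 0.0, -0.0]
ft_force: [0.0, 0.1, -0.0]
opening: 0.9
grasp_force: 0.0
```

```bash
python3 - <<'E'
from h import *
s=bot.get_state(); print(s["t"],s["tool_pos"],s["orientation"],s["ft_force"],s["opening"],s["q"])
m=camera_model("wrist"); im,d=grab_frame("wrist"); P=pts("wrist",d,m); np.savez("w.npz",im=im,P=P)
cv2.imwrite("pics/w.png",im[...,::-1])
o=np.array([529.8,-66.3]); a=np.radians(7.35); A=np.array([[np.cos(a),np.sin(a)],[-np.sin(a),np.cos(a)]])
for n in ("port_knob","port_pad","port_edge","port_hatch"):
    for b in boxes_of(n,"wrist")[:2]: c=np.array(b["centre"]); print(n,c.round(1),"mod",(A@(c[:2]-o)).round(1),round(b["p"],2))
M=(P[...,:2]-o)@A.T
k=(P[...,2]>96)&(P[...,2]<112)&(abs(M[...,0]+30)<30)&(abs(M[...,1]-29)<25)
if k.any(): print("knob",k.sum(),P[k].mean(0),np.percentile(M[k],[2,50,98],axis=0).round(1))
E
```

```text
3.0 [469.34812193 -41.98957094 182.65014379] [-6.48743822e-02  9.97893382e-01  1.84251897e-04 -2.79963437e-04] [ 0.00543877  0.1202059  -0.01769589] 0.86179809326219 [-5.23585761e-01 -3.11514150e-04  5.22132895e-01  1.93029055e+00
 -1.88906672e-04  1.21215428e+00  1.69924971e+00]
port_knob [488.7 -44.3  97.2] mod [-37.9  27.1] 0.85
port_knob [ 421.7 -149.8   53.3] mod [-117.9  -69. ] 0.38
port_pad [495.5 -91.4  84.5] mod [-37.2 -20.5] 0.87
port_pad [ 512.9 -198.2   90.4] mod [ -33.6 -128.7] 0.72
port_edge [497.7 -91.5  82.1] mod [-35.1 -20.9] 0.74
port_hatch [494.3 -87.4  85.7] mod [-37.9 -16.4] 0.65
knob 266 [489.17295687 -40.69159957 101.17270206] [[-39.8  20.9]
 [-37.4  30.7]
 [-32.8  39.7]]
```

View pics/w.png

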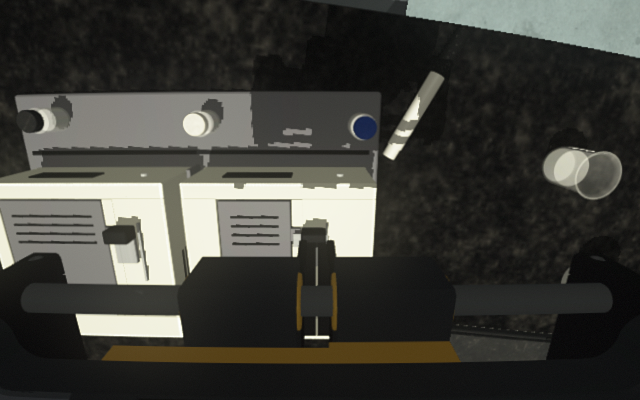

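The wrist picture shows the port knob at (315,228), directly ahead of the shut fingertips. The hatch ribs are at (255,230). The area in front of the knob is clear. I lower there, watching for contact.

>>> send_rows([
  [[0.001, -0.001, 0.035], [0, 0, 0], -1],
  [[0.001, -0.001, 0.065], [0, 0, 0], -1],
  [[0.001, -0.001, 0.085], [0, 0, 0], -1],
  [[0.001, -0.001, 0.092], [0, 0, 0], -1],
  [[0.001, -0.001, 0.092], [0, 0, 0], -1],
])

```text
t: 3.75
tool_pos: [468.3, -44.4, 90.3]
orientation: [-0.064, 0.998, -0.0, -0.001]
ft_force: [-0.2, 0.2, -0.1]
opening: 0.6
grasp_force: 0.0
```

>>> send_rows([
  [[-0.004, 0, 0], [0, 0, 0], -1],
  [[-0.008, 0, 0], [0, 0, 0], -1],
  [[-0.012, 0, 0], [0, 0, 0], -1],
  [[-0.016, 0, 0], [0, 0, 0], -1],
  [[-0.02, 0, 0], [0, 0, 0], -1],
  [[-0.023, 0, 0], [0, 0, 0], -1],
  [[-0.023, 0, 0], [0, 0, 0], -1],
])

```text
t: 4.45
tool_pos: [491.8, -41.8, 90.5]
orientation: [-0.064, 0.998, -0.0, 0.0]
ft_force: [0.6, -0.6, 0.4]
opening: 0.8
grasp_force: 0.0
```

>>> send_rows([
  [[-0.002, 0, 0], [0, 0, 0], -1],
  [[-0.004, 0, 0], [0, 0, 0], -1],
  [[-0.006, 0, 0], [0, 0, 0], -1],
  [[-0.006, 0, 0], [0, 0, 0], -1],
])

```text
t: 4.85
tool_pos: [493.9, -41.6, 89.8]
orientation: [-0.064, 0.998, 0.0, -0.004]
ft_force: [-15.9, -1.1, 12.2]
opening: 0.5
grasp_force: 8.7
```

```bash
python3 - <<'E'
from h import *
s=bot.get_state(); print(s["tool_pos"],s["ft_force"])
im,d=grab_frame("side"); cv2.imwrite("pics/s2.png",cv2.resize(im[160:310,240:450],None,fx=3.5,fy=3.5,interpolation=cv2.INTER_CUBIC)[...,::-1])
E
```

```text
[493.91600554 -41.63607601  89.83463462] [-15.92997406  -1.14514278  12.1804907 ]
```

View pics/s2.png

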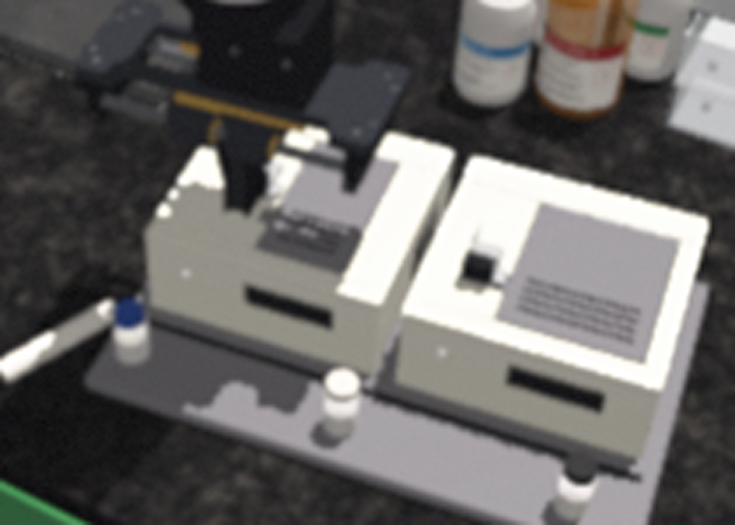

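The fingertip stands behind the ribs' left edge at the bolt, and a hard stop (16 N) was reached. I back off, lift and check the bolt.

>>> send_rows([
  [[0.008, 0, 0], [0, 0, 0], -1],
  [[0.012, 0, 0], [0, 0, 0], -1],
  [[0.012, 0, -0.04], [0, 0, 0], -1],
  [[0.012, 0, -0.08], [0, 0, 0], -1],
  [[0.012, 0, -0.092], [0, 0, 0], -1],
  [[0.012, 0, -0.092], [0, 0, 0], -1],
  [[0.012, 0, -0.092], [0, 0, 0], -1],
])

```text
t: 5.6
tool_pos: [485.1, -42.4, 181.7]
orientation: [-0.064, 0.998, 0.0, -0.0]
ft_force: [0.1, 0.4, -0.1]
opening: 0.4
grasp_force: 0.0
```

```bash
python3 - <<'E'
from h import *
s=bot.get_state(); print(s["t"],s["tool_pos"],s["ft_force"])
o=np.array([529.8,-66.3]); a=np.radians(7.35); A=np.array([[np.cos(a),np.sin(a)],[-np.sin(a),np.cos(a)]])
for c in ("wrist","side"):
    m=camera_model(c); im,d=grab_frame(c); P=pts(c,d,m); M=(P[...,:2]-o)@A.T
    cv2.imwrite(f"pics/{c}3.png",im[...,::-1] if c=="wrist" else cv2.resize(im[160:310,240:450],None,fx=3.5,fy=3.5,interpolation=cv2.INTER_CUBIC)[...,::-1])
    k=(P[...,2]>96)&(P[...,2]<108)&(abs(M[...,0]+20)<30)&(abs(M[...,1]-29)<15)
    if k.any(): print(c,k.sum(),P[k].mean(0),np.percentile(M[k],[2,50,98],axis=0).round(1))
    for b in boxes_of("port_knob",c)[:2]: q=np.array(b["centre"]); print(q.round(1),"mod",(A@(q[:2]-o)).round(1),round(b["p"],2))
E
```

```text
5.6 [485.06744183 -42.43935448 181.72991516] [ 0.12611323  0.38459256 -0.13242909]
wrist 207 [505.41628504 -38.84003088 100.93004765] [[-22.6  20.9]
 [-21.1  30.2]
 [-17.4  39.5]]
[505.3 -39.8  94.3] mod [-20.9  29.4] 0.84
[484.6 -70.8  80.4] mod [-45.4   1.3] 0.55
side 40 [508.98691216 -40.84935888 100.0587887 ] [[-23.3  18.7]
 [-18.3  27.4]
 [-11.   38. ]]
```

View pics/wrist3.png

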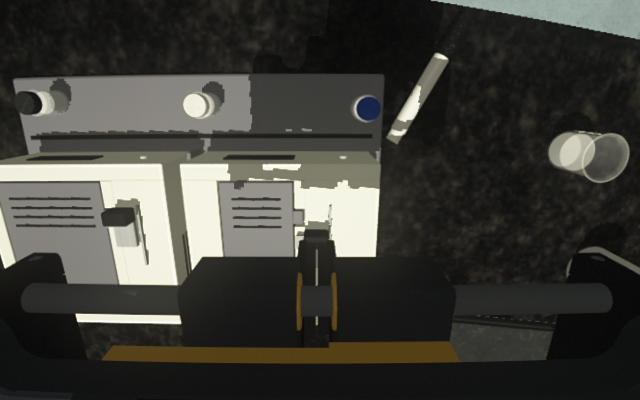

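View pics/side3.png

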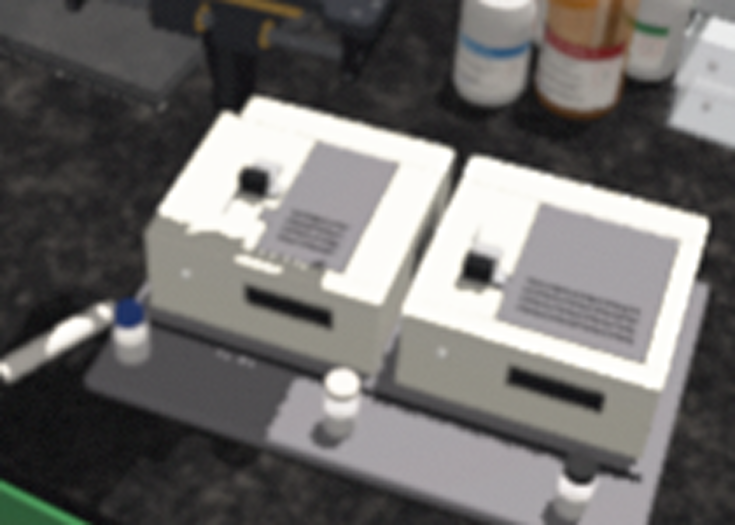

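The wrist picture shows the knob at (315,235), next to the hatch, with its slot bare in front at (330,215). The knob front has moved from −39.8 to −22.6 mm, so the bolt is at its stop. The hatch is still flush and the bay is unchanged. Now I move over the pad.

>>> send_rows([
  [[-0.004, -0.03, 0], [0, 0, 0], -1],
  [[-0.004, -0.05, 0], [0, 0, 0], -1],
  [[-0.004, -0.05, 0.04], [0, 0, 0], -1],
  [[-0.004, -0.05, 0.075], [0, 0, 0], -1],
  [[-0.004, -0.05, 0.091], [0, 0, 0], -1],
  [[-0.004, -0.05, 0.091], [0, 0, 0], -1],
])

```text
t: 6.4
tool_pos: [493.6, -91.7, 88.7]
orientation: [-0.064, 0.998, -0.0, -0.003]
ft_force: [-0.7, -0.3, 0.2]
opening: 0.2
grasp_force: 0.0
```

>>> send_rows([
  [[0, 0, 0.004], [0, 0, 0], -1],
  [[0, 0, 0.008], [0, 0, 0], -1],
  [[0, 0, 0.011], [0, 0, 0], -1],
  [[0, 0, 0.014], [0, 0, 0], -1],
  [[0, 0, 0.016], [0, 0, 0], -1],
  [[0, 0, 0.016], [0, 0, 0], -1],
])

```text
t: 7.0
tool_pos: [496.4, -91.7, 75.8]
orientation: [-0.064, 0.998, -0.0, 0.001]
ft_force: [2.2, 0.4, 3.2]
opening: 0.3
grasp_force: 1.2
```

>>> send_rows([
  [[0, 0, 0.002], [0, 0, 0], -1],
  [[0, 0, 0.004], [0, 0, 0], -1],
  [[0, 0, 0.004], [0, 0, 0], -1],
])

```text
t: 7.3
tool_pos: [496.8, -91.8, 74.0]
orientation: [-0.064, 0.998, 0.001, 0.001]
ft_force: [-11.0, 1.5, 32.8]
opening: 0.4
grasp_force: 16.8
```

Force rises to 33 N, so the hatch is at its stop. I release quickly, going up and slightly forward.

>>> send_rows([
  [[0, 0, -0.05], [0, 0, 0], -1],
  [[0.01, 0, -0.1], [0, 0, 0], -1],
  [[0.03, 0, -0.15], [0, 0, 0], -1],
  [[0.05, 0, -0.2], [0, 0, 0], -1],
  [[0.05, 0, -0.25], [0, 0, 0], -1],
  [[0.05, 0, -0.27], [0, 0, 0], -1],
  [[0.05, 0, -0.27], [0, 0, 0], -1],
  [[0.05, 0, -0.27], [0, 0, 0], -1],
  [[0.05, 0, -0.27], [0, 0, 0], -1],
  [[0.05, 0, -0.27], [0, 0, 0], -1],
  [[0.05, 0, -0.27], [0, 0, 0], -1],
  [[0.05, 0, -0.27], [0, 0, 0], -1],
])

```text
t: 8.5
tool_pos: [446.0, -98.1, 341.0]
orientation: [-0.064, 0.998, -0.0, -0.0]
ft_force: [-0.0, -0.2, 0.3]
opening: 0.1
grasp_force: 0.0
```

>>> send_rows([
  [[0, 0, 0], [0, 0, 0], -1],
  [[0, 0, 0], [0, 0, 0], -1],
  [[0, 0, 0], [0, 0, 0], -1],
  [[0, 0, 0], [0, 0, 0], -1],
  [[0, 0, 0], [0, 0, 0], -1],
  [[0, 0, 0], [0, 0, 0], -1],
  [[0, 0, 0], [0, 0, 0], -1],
  [[0, 0, 0], [0, 0, 0], -1],
  [[0, 0, 0], [0, 0, 0], -1],
  [[0, 0, 0], [0, 0, 0], -1],
])

```text
t: 9.5
tool_pos: [446.1, -98.1, 341.5]
orientation: [-0.064, 0.998, 0.0, 0.0]
ft_force: [-0.0, -0.1, 0.8]
opening: 0.4
grasp_force: 0.0
```

```bash
python3 - <<'E'
from h import *
s=bot.get_state(); print(s["t"],s["tool_pos"],s["ft_force"])
o=np.array([529.8,-66.3]); a=np.radians(7.35); A=np.array([[np.cos(a),np.sin(a)],[-np.sin(a),np.cos(a)]])
c="side"; im,d=grab_frame(c); P=pts(c,d); M=(P[...,:2]-o)@A.T
cv2.imwrite("pics/side4.png",cv2.resize(im[130:310,230:460],None,fx=3.3,fy=3.3,interpolation=cv2.INTER_CUBIC)[...,::-1])
k=(P[...,2]>90)&(abs(M[...,1]+20)<25)&(abs(M[...,0]-10)<50)&(P[...,2]<200)
if k.sum()>20:
    f=np.polyfit(M[k][:,0],P[k][:,2],1); print("hatch angle",np.arctan(-f[0]),k.sum(),P[k][:,2].max())
E
```

```text
9.5 [446.12604267 -98.12551336 341.50547642] [-0.01350992 -0.11931952  0.78008526]
hatch angle 0.6843399171388781 221 167.94294838010546
```

View pics/side4.png

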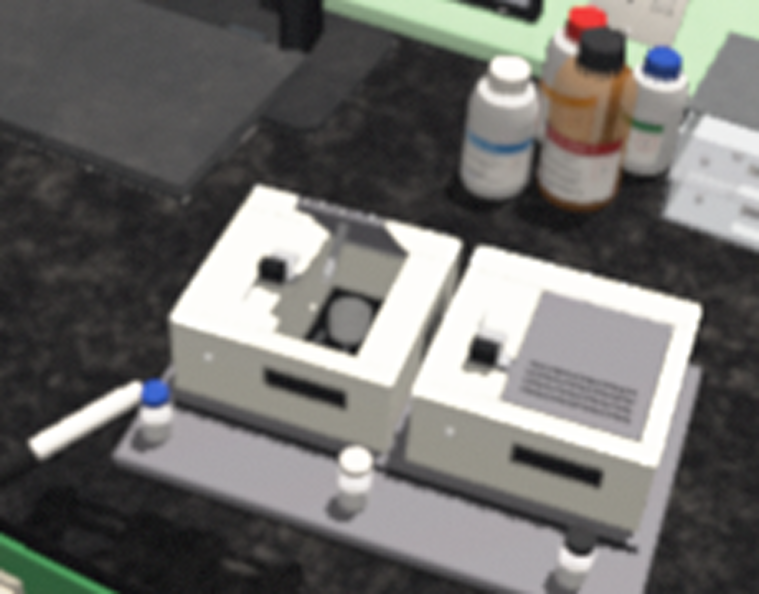

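The narrow hatch stands open at (355,215) with its cavity visible. Its edge is at z≈168 mm, the height expected at 0.90 rad. The bolt is back, the bay is shut and the vials are in place.

```bash
python3 -c "
from plant import workorder
print(workorder.finish_job())"
```

```text
the job is handed in; nothing more can be done
None
```

The job is handed in, with no verdict returned: the bolt was pushed to its stop, the narrow hatch was pressed once and popped open on its own to about 0.9 rad, and the last picture shows the wide hatch shut and the vials in place.

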